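# Prise open the punch case with the bench knife

### The arm

A 7-joint arm with a two-finger parallel gripper is mounted at the origin on the work surface. World frame = base frame: x ahead of the robot, y to its left, z up, the work surface at z = 0. Lengths are in m, angles in degrees, forces in N, time in s.
With the tool pointing down it reaches from about 0.425 to 0.875 m from the base axis. Payload 4.7 kg.
Tool frame: the origin (TCP) lies at the very end of the fingers, on their centre line; the grasp point (between the pads) lies 19 mm behind it; z points along the fingers, y is the line along which they close (so a half turn about z gives the same grasp; the last joint's range is limited). The gripper opens to 87 mm and grips with 3 to 60 N. Pads are 19 mm wide; open, the fingers measure 117 mm over their backs; the gripper's body (75 mm by 190 mm) begins 51 mm behind the grasp point.
Start: joints at [65.839, 18.392, -4.016, 83.108, 1.295, 78.541, -3.26], TCP at [0.274, -0.589, 0.223] pointing down, gripper open.
Joint ranges: [-163.93, 163.93], [-17.29, 119.83], [-79.2, 71.16], [3.27, 140.29], [-89.18, 269.18], [5.43, 117.66], [-154.24, 154.24]. Speed limits (degrees/s): [147.25, 147.25, 180, 180, 180, 180, 180].

### API

Orientations are given as [roll, pitch, yaw] about the fixed x, y, z axes, in that order (R = Rz(yaw) Ry(pitch) Rx(roll)).
In Python, from cell import get_obs, eyes, env gives the robot as it stands.
- The arm moves only by the tool servo_tool, never from a script. Its argument "series" is a list that holds one entry, the list of rows, each a list of 7 numbers: the shift along the tool's x, y, z in units of 300 mm (1.0 is 300 mm), then the turn, a rotation vector about the tool's x, y, z in units of pi rad (1.0 is pi rad), then the opening, from 0 (shut) to 1 (fully open). In form: [[[tx, ty, tz, wx, wy, wz, gripper], ...]]. A call has 1 to 12 rows; each row is the pose to reach, as a shift and turn from the pose commanded when the call began, along the tool's axes at that moment, turning the shorter way round; what a row does not reach only later rows make up. A row lasts 1/12 s, in which the tool goes at most 41.7 mm and 7.16 degrees, less where a joint would pass 70% of its speed; a pose out of reach is approached as far as the arm can. A call with a number of a shift or a turn outside -1 to 1 is refused whole. A call with a gripper value outside its range is refused whole. The fingers move at their own pace and stop on an object; "grip_force" is the grip in N (left out, the last holds). Time passes only in rows, so rows that repeat a pose let the fingers close. It gives the time, the measured TCP pose, the force, the opening and the grip force at its end, in the units of the state.
- get_obs(): the state, without advancing time (a new reading comes with each control period).
- eyes.read_camera(name): name is "scene" or "top" or "wrist"; returns a dict with "frame" (384x512x3 uint8, red, green, blue), "depth" (384x512 float32, m along the optical axis (not along the pixel's ray), 0 where there is no reading), "fx", "fy", "cx", "cy" (pixels), "origin" and "rotation" of the camera in the world; the wrist camera has in their place "mount" (4x4, takes a point from camera to tool coordinates, whose origin is the TCP and whose axes are the flange's). Camera axes: x right, y down, z forward; pixel columns grow to the right and rows downward; lengths in m; the calibration is good to about 2 mm. A picture is of the moment at which its call begins: read the wrist's pose just before it.
- env.sign_off(): hands the job in; it is judged then, once.
The state is a dict: "time_s": time; "qpos": joint angles; "joint_velocities": joint speeds; "effort": joint torques, N m; "tool_pos": TCP position; "tool_rot": TCP orientation; "force": force on the tool from outside, world axes, zero at the start; "wrist_torque": the same for the moment, N m; "grip_width": finger opening in m; "grasp_force": force on a finger pad.
Only numpy, scipy, OpenCV 4.12 (cv2) and the standard library are available. Lean on these libraries where they do the work, as an engineer would, in place of code of your own. Each camera call takes 0.05 s, during which the arm holds its last target. There are 200 camera calls.

### The job

Take the flat-bladed bench knife from the felt mat, work its blade into the notch in the front of the wooden punch case, lever up the lid and swing it right over until it rests fully open at its stop. Then lay the knife down flat on the felt mat again, wholly on it and clear of the file. Move the lid with the knife alone, never with the gripper, and leave the file, hammer and soldering block alone.

Things in the scene. Friction and masses are not known exactly. Their poses are not given: they have to be found in the camera images.
- case: Wooden punch case, fixed, 100 (x) x 150 (y) x 50 mm high, walls 8 mm; a plain flush wooden lid 12 mm thick on top (62 mm in all), no handle. Origin: centre of its underside, +x from the notched front to the hinged back. On the lid two brass hinge plates mark the back, one thin brass strip at the middle of the opposite edge marks the notch below it. Steel punches lie inside, below 30 mm.
- notch (a point): Centre of the mouth of the notch on the outer front face of the case, 44 mm above the bench. The notch is 64 mm wide (along y of the case) and 12 mm high (38 to 50 mm above the bench), cut right through the 8 mm front wall; the underside of the lid is its top edge. Axes as the case.
- hinge_line (a point): Middle of the lid's hinge line, at the top of the back wall of the case, 50 mm above the bench, level with the underside of the closed lid. The hinge runs along y of the case.
- lid (a joint): Opening angle of the lid in rad: 0 shut, 1.57 upright, 1.92 at its stop, leaning back. The hinge is stiff: the lid stays where it is left. About 3 to 4 N at the front edge start it.
- lid_edge (a point): Middle of the lid's lower front edge, 100 mm from the hinge line; moves with the lid.
- mat: Grey felt mat fixed on the bench, 260 (x) x 180 (y) x 3 mm. Origin at the centre of its underside; z up.
- pry_knife: Bench knife lying flat on the mat, 175 mm long, about 110 g: pale wooden handle 90 long x 24 wide x 28 mm high, then a flat steel blade 85 long x 20 wide x 3 mm thick, level, mid-height of the handle. Origin under the middle of the handle, at its underside; +x points along the blade, z up. Centre of mass about 13 mm ahead of the origin.
- knife_tip (a point): Middle of the end of the knife's blade, 130 mm ahead of the knife's origin, 14 mm above its underside.
- knife_butt (a point): Rear end of the knife's handle, 45 mm behind the knife's origin, 14 mm above its underside.
- file: Bystander on the same mat, 84 mm beside the knife (either may be on either side): round file, handle like the knife's but with a thin round dark rod 9 mm thick and 85 mm long in place of the flat blade. Origin and axes as the knife.
- hammer: Bystander: hammer lying on the bench, about 250 mm long, 30 mm high, origin under its steel head, the wooden handle along -x.
- block: Bystander: soldering block, pale slab 125 x 105 mm on a grey foot, 50 mm high in all, origin at the centre of its underside.
Not all that is in view belongs to the job. Leave any yellow look-alike of the pry_knife alone. Leave any purple look-alike of the case alone.

How it is judged:
By the outcome, as a careful person would: the job done as asked, in the order asked, and still so for the second after the job is handed in, with the robot touching nothing.
It also fails if it takes over 56 s, if anything falls off the work surface, if the arm or the gripper's body presses on something with over 40 N, if the wrist force passes 120 N, or if a joint passes its speed limit or range.

## Working session

There is one attempt and no reset: what is moved stays moved. The work goes in short steps, Python scripts to look and compute and a tool call to move; the robot and the scene stay as the last step left them, time stands still between calls to the robot, and variables do not carry over. Pictures are saved under pics/ and viewed, at most 10 in all, crops included, and the job is handed in when it is done.

Besides the shell and the picture viewer there is one more tool, called after "Emit:" as name([rows], argument=value, ...), one row to a line, values as JSON. servo_tool: Moves the arm, as the interface text tells. Shifts and turns lie within -1 to 1; 1 stands for 300 mm of shift or pi rad of turn. Its arguments: {"type":"object","properties":{"series":{"type":"array"},"grip_force":{"type":"number"}},"required":["series"]}

```bash
mkdir -p pics; ls
cat > h.py <<'E'
import numpy as np, cv2
from scipy.spatial.transform import Rotation as R
from cell import get_obs, eyes, env
def cam(n):
    o=get_obs(); c=eyes.read_camera(n)
    if n=="wrist":
        T=np.eye(4);T[:3,:3]=R.from_euler('xyz',o['tool_rot'],degrees=True).as_matrix();T[:3,3]=o['tool_pos']
        M=T@np.array(c['mount']);c['rotation']=M[:3,:3];c['origin']=M[:3,3]
    return c
def pt(c,u,v,d=None):
    d=c['depth'][int(v),int(u)] if d is None else d
    return np.array(c['rotation'])@np.array([(u-c['cx'])/c['fx']*d,(v-c['cy'])/c['fy']*d,d])+np.array(c['origin'])
def cloud(c):
    v,u=np.mgrid[0:384,0:512];d=c['depth']
    P=np.stack([(u-c['cx'])/c['fx']*d,(v-c['cy'])/c['fy']*d,d],-1)
    return P@np.array(c['rotation']).T+np.array(c['origin'])
def save(n,f,s=1):
    cv2.imwrite('pics/'+n,cv2.resize(f[:,:,::-1],None,fx=s,fy=s,interpolation=cv2.INTER_CUBIC))
E
python3 - <<'E'
from h import *
import pickle
o=get_obs();print(o)
c=cam('top');save('top1.png',c['frame'],1.5);pickle.dump(c,open('top.pkl','wb'))
print(c['origin'],c['rotation'],c['fx'])
E
```

```text
pics
{'time_s': 0.0, 'qpos': array([65.83698513, 18.43915647, -4.01506582, 83.17443178,  1.29469819,
       78.53816698, -3.26077248]), 'joint_velocities': array([-0.1371175 , -0.00105545, -0.08641755,  0.04231063, -0.07572112,
        0.03510314,  0.06260644]), 'effort': array([ 2.41714934e-04, -4.91285098e+01, -4.03567208e-01, -3.12526131e+01,
       -6.37806044e-02,  4.37191303e-02,  1.61109811e-04]), 'tool_pos': array([ 0.27412879, -0.58877804,  0.22146444]), 'tool_rot': array([-1.79893465e+02,  5.44182857e-03,  2.49714845e+01]), 'force': array([0.19729333, 0.55931077, 0.34478362]), 'wrist_torque': array([-0.06668313, -0.00379409, -0.03226329]), 'grasp_force': 0.0, 'grip_width': 0.08719406750229779}
[0.42255166 0.0085886  0.97372881] [-175.19565659    2.05810017  -89.18215109] 378.20761997435744
```

Run:
```python
s=open('h.py').read()
s=s.replace("    return c\n","    c['rotation']=np.array(c['rotation'])\n    if c['rotation'].size==3: c['rotation']=R.from_euler('xyz',c['rotation'],degrees=True).as_matrix()\n    return c\n",1)
open('h.py','w').write(s)
```

```text
(no output)
```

View pics/top1.png

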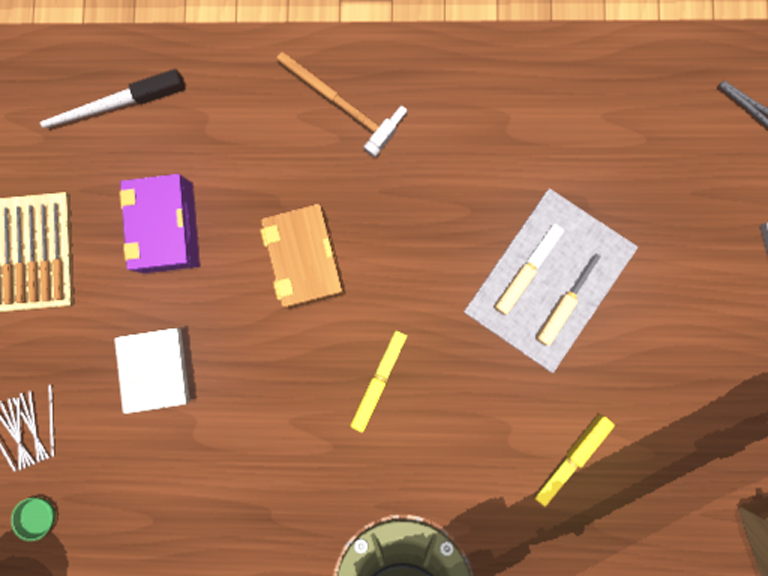

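The mat holds the knife (white flat blade, tip (558,228), butt (503,310)) and the file (dark rod, tip (597,256)). Other possible mix-ups are the yellow knives at (379,382) and (575,460), and the black-handled tool at (115,100). For the case they are the wooden one at (302,255), strip at (328,248), and the purple one at (160,222). I choose the white-bladed knife and the wooden case, and check both in a crop.

Run:
```python
from h import *
import pickle
c=pickle.load(open('top.pkl','rb'))
c['rotation']=R.from_euler('xyz',c['rotation'],degrees=True).as_matrix()
f=c['frame']
a=cv2.resize(f[120:255,300:430],None,fx=3,fy=3,interpolation=3);b=cv2.resize(f[120:255,160:245],None,fx=3,fy=3,interpolation=3)
save('crop1.png',np.hstack([b,a]))
P=cloud(c)
def rect(m,name):
    p=P[m][:,:2].astype(np.float32); (cx,cy),(w,h),an=cv2.minAreaRect(p*1000); print(name,len(p),cx,cy,w,h,an,P[m][:,2].mean(), cv2.boxPoints(((cx,cy),(w,h),an)).round(1).tolist())
v,u=np.mgrid[0:384,0:512]
box=lambda u0,u1,v0,v1:(u>u0)&(u<u1)&(v>v0)&(v<v1)
rect(box(165,235,130,210)&(P[...,2]>.056)&(P[...,2]<.075),'lid')
z=P[...,2]
rect(box(325,378,145,213)&(z>.022)&(u*1.0<.0*v+378)&((v-152)*(1)+ (u-372)*0> -10)&(u+0.68*v<488+0),'knifehandle')
mask=box(305,430,120,250)&(z>.010)
n,l,s,ce=cv2.connectedComponentsWithStats(mask.astype(np.uint8))
for i in range(1,n):
    if s[i,4]>50: rect(l==i,'comp%d'%i); print(s[i],ce[i])
for uv in [(372,151),(335,207),(398,170)]: print(uv,pt(c,*uv))
```

```text
lid 2487 542.2144775390625 173.81536865234375 150.29782104492188 104.29950714111328 15.455577850341797 0.06294449771517945 [[455.8999938964844, 204.10000610351562], [483.70001220703125, 103.5], [628.5, 143.60000610351562], [600.7000122070312, 244.10000610351562]]
knifehandle 381 479.5621337890625 -139.3346405029297 73.35707092285156 308.45526123046875 34.45457077026367 0.04563681111246165 [[362.1000061035156, -32.900001525878906], [536.5999755859375, -287.29998779296875], [597.0999755859375, -245.8000030517578], [422.6000061035156, 8.600000381469727]]
comp14 651 484.5348815917969 -144.37387084960938 75.86316680908203 321.2515563964844 35.345611572265625 0.02712278658800375 [[360.70001220703125, -35.29999923706055], [546.5, -297.29998779296875], [608.4000244140625, -253.39999389648438], [422.6000061035156, 8.600000381469727]]
[330 149  46  60 651] [351.56682028 180.46850998]
comp17 551 438.7101135253906 -176.666748046875 108.78147888183594 355.6530456542969 21.991849899291992 0.03974062534973913 [[321.70001220703125, -32.099998474121094], [454.8999938964844, -361.8999938964844], [555.7000122070312, -321.20001220703125], [422.6000061035156, 8.600000381469727]]
[357 169  44  62 551] [375.353902   205.37749546]
(372, 151) [ 0.59903186 -0.25481831  0.01929056]
(335, 207) [ 0.45607009 -0.15965418  0.02961681]
(398, 170) [ 0.55087593 -0.31776633  0.02230733]
```

View pics/crop1.png

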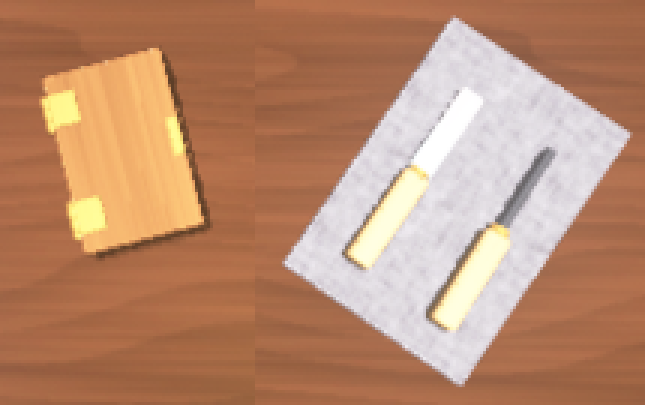

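The crop confirms it: the wooden case has its brass strip on the right edge and hinges on the left, and the white flat-bladed knife is left of the round dark file. Next I measure the knife exactly.

Run:
```python
from h import *
import pickle
c=pickle.load(open('top.pkl','rb'))
c['rotation']=R.from_euler('xyz',c['rotation'],degrees=True).as_matrix()
P=cloud(c);z=P[...,2];v,u=np.mgrid[0:384,0:512]
m0=(c['depth']>0)&(u>305)&(u<430)&(v>120)&(v<250)
for lo,hi in ((.010,.05),(.025,.05)):
  n,l,s,ce=cv2.connectedComponentsWithStats((m0&(z>lo)&(z<hi)).astype(np.uint8))
  for i in range(1,n):
    if s[i,4]>80:
      p=P[l==i];(cx,cy),(w,h),an=cv2.minAreaRect((p[:,:2]*1000).astype(np.float32))
      d=np.linalg.svd(p[:,:2]-p[:,:2].mean(0),full_matrices=False)[2][0]
      print(lo,s[i],cx,cy,w,h,an,np.degrees(np.arctan2(d[1],d[0])),np.median(p[:,2]))
print('mat z',np.median(z[m0&(z<.01)]))
for uv in [(366,126),(424,164),(369,248),(310,208)]: print(pt(c,*uv))
```

```text
0.01 [330 149  46  60 650] 529.2174072265625 -206.9513397216797 24.30980682373047 176.2259979248047 55.01546096801758 144.46913572351693 0.028666432375465012
0.01 [357 169  44  61 544] 479.6684265136719 -273.1811828613281 25.071725845336914 175.39309692382812 56.73158264160156 146.50265109336456 0.030123169972870845
0.025 [331 175  27  34 357] 496.3698425292969 -183.9644317626953 24.30980682373047 96.04228210449219 55.01546096801758 145.04565800494746 0.03111813639788763
0.025 [359 195  27  35 370] 446.2474670410156 -251.4506378173828 24.528608322143555 95.53992462158203 57.28804397583008 147.35381454313168 0.031429393567504293
mat z 0.0018584603026747804
[ 0.66679554 -0.24419177  0.00508928]
[ 0.56939431 -0.38973663  0.00382109]
[ 3.54808905e-01 -2.49806143e-01 -2.39615419e-04]
[ 0.45369802 -0.10126093  0.00105389]
```

```bash
cat >> h.py <<'E'
def go(p,yaw,pitch=0,cmd=None):
    "row numbers from the present (or given commanded) pose to TCP p, tool down, tool x at yaw, knife nose up by pitch"
    o=get_obs(); p0,r0=cmd if cmd else (o['tool_pos'],o['tool_rot'])
    A=R.from_euler('xyz',r0,degrees=True);B=R.from_euler('z',yaw,degrees=True)*R.from_euler('y',-pitch,degrees=True)*R.from_euler('x',180,degrees=True)
    t=A.inv().apply(np.array(p)-p0)/.3;w=(A.inv()*B).as_rotvec()/np.pi
    print(np.r_[t,w].round(4).tolist())
E
python3 - <<'E'
from h import *
go((.40,-.40,.20),-5);go((.518,-.199,.16),-35)
E
```

```text
[0.6461, -0.3932, 0.0723, -0.0006, 0.0002, 0.1665]
[1.2855, -0.8343, 0.2064, -0.0005, 0.0003, 0.3332]
```

Emit:
servo_tool([
  [[0.65,-0.39,0.07,0,0,0.1665,0.6],[0.65,-0.39,0.07,0,0,0.1665,0.6],[0.65,-0.39,0.07,0,0,0.1665,0.6],[0.65,-0.39,0.07,0,0,0.1665,0.6],[0.65,-0.39,0.07,0,0,0.1665,0.6],[0.98,-0.62,0.17,0,0,0.333,0.6],[0.98,-0.62,0.17,0,0,0.333,0.6],[0.98,-0.62,0.17,0,0,0.333,0.6],[0.98,-0.62,0.17,0,0,0.333,0.6],[0.98,-0.62,0.17,0,0,0.333,0.6]],
], grip_force=50)

```text
time_s: 0.88
tool_pos: [0.4657, -0.2876, 0.1695]
tool_rot: [-179.8, 0.2, -34.7]
force: [0.8, 0.1, 0.2]
grip_width: 0.0524
grasp_force: 0.0
```

Run:
```python
from h import *
go((.518,-.199,.15),-35)
```

```text
[-0.0243, -0.3418, 0.0667, -0.0013, 0.0012, 0.0019]
```

Emit:
servo_tool([
  [[-0.024,-0.342,0.067,-0.0013,0.0012,0.002,0.6],[-0.024,-0.342,0.067,-0.0013,0.0012,0.002,0.6],[-0.024,-0.342,0.067,-0.0013,0.0012,0.002,0.6],[-0.024,-0.342,0.067,-0.0013,0.0012,0.002,0.6],[-0.024,-0.342,0.067,-0.0013,0.0012,0.002,0.6]],
])

```text
time_s: 1.3
tool_pos: [0.5153, -0.2066, 0.1506]
tool_rot: [179.7, -0.1, -35.1]
force: [-0.6, -0.1, -0.5]
grip_width: 0.052
grasp_force: 0.0
```

Run:
```python
from h import *
c=cam('wrist');save('w1.png',c['frame']);print(get_obs()['tool_pos'],get_obs()['tool_rot'])
P=cloud(c);z=P[...,2]
for lo in (.008,.024):
  n,l,s,ce=cv2.connectedComponentsWithStats(((c['depth']>0.03)&(z>lo)&(z<.06)).astype(np.uint8))
  for i in range(1,n):
    if s[i,4]>500:
      p=P[l==i];(cx,cy),(w,h),an=cv2.minAreaRect((p[:,:2]*1000).astype(np.float32));print(lo,s[i],cx,cy,w,h,an,np.median(p[:,2]))
```

```text
[ 0.51470734 -0.20863294  0.15087791] [ 1.79701645e+02 -1.58470839e-01 -3.53013117e+01]
0.008 [ 239   78   25  166 3777] 534.3110961914062 -211.49977111816406 23.379087448120117 155.1728515625 54.77947235107422 0.02143689456090525
0.008 [ 322   80   30  164 2773] 486.3826904296875 -277.98046875 24.141515731811523 153.90968322753906 57.21546936035156 0.030388431233809243
0.024 [ 239  166   25   78 1838] 502.2648010253906 -188.76344299316406 23.264184951782227 76.68545532226562 55.040103912353516 0.0319533442660864
0.024 [ 325  167   27   77 1692] 453.317138671875 -256.74859619140625 24.056461334228516 75.33428955078125 57.2536735534668 0.03196293622202878
```

View pics/w1.png

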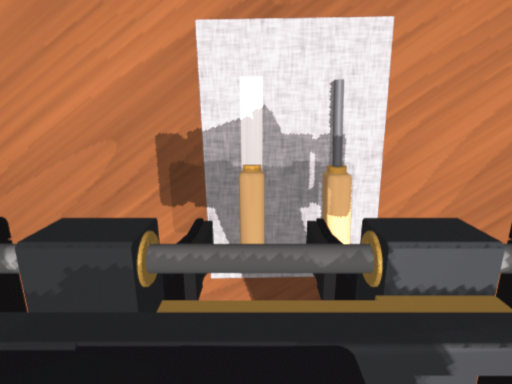

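The wrist view shows the knife between the fingers, blade at (252,120) and handle at (252,200), with the file to the right at (338,150). I go down in two steps.

Run:
```python
from h import *
print(get_obs()['tool_pos']);go((.5185,-.2003,.05),-35.2)
```

```text
[ 0.51470734 -0.20863294  0.15087791]
[-0.0067, -0.0317, 0.3361, 0.0017, -0.0009, -0.0006]
```

Emit:
servo_tool([
  [[-0.0067,-0.0317,0.336,0.0017,-0.0009,0,0.6],[-0.0067,-0.0317,0.336,0.0017,-0.0009,0,0.6],[-0.0067,-0.0317,0.336,0.0017,-0.0009,0,0.6],[-0.0067,-0.0317,0.336,0.0017,-0.0009,0,0.6],[-0.0067,-0.0317,0.336,0.0017,-0.0009,0,0.6],[-0.0067,-0.0317,0.336,0.0017,-0.0009,0,0.6]],
])

```text
time_s: 1.85
tool_pos: [0.5201, -0.2018, 0.0524]
tool_rot: [-179.9, -0.2, -35.4]
force: [0.4, -1.1, -0.3]
grip_width: 0.0522
grasp_force: 0.0
```

Run:
```python
from h import *
print(get_obs()['tool_pos'],get_obs()['joint_velocities'].round(1));go((.5185,-.2003,.007),-35.2)
```

```text
[ 0.52008153 -0.20183019  0.05236486] [-0.3 -1.  -0.3 -0.8  0.  -0.1 -0.2]
[-0.0078, -0.0009, 0.1512, -0.0004, -0.0012, -0.0013]
```

Emit:
servo_tool([
  [[-0.006,-0.001,0.148,0,-0.001,-0.001,0.6],[-0.006,-0.001,0.148,0,-0.001,-0.001,0.6],[-0.006,-0.001,0.148,0,-0.001,-0.001,0.6],[-0.006,-0.001,0.148,0,-0.001,-0.001,0.6],[-0.006,-0.001,0.148,0,-0.001,-0.001,0.0],[-0.006,-0.001,0.148,0,-0.001,-0.001,0.0],[-0.006,-0.001,0.148,0,-0.001,-0.001,0.0],[-0.006,-0.001,0.148,0,-0.001,-0.001,0.0],[-0.006,-0.001,0.148,0,-0.001,-0.001,0.0],[-0.006,-0.001,0.148,0,-0.001,-0.001,0.0]],
], grip_force=55)

```text
time_s: 2.68
tool_pos: [0.5182, -0.1989, 0.0066]
tool_rot: [-179.9, 0.1, -35.2]
force: [-0.5, -0.4, 2.3]
grip_width: 0.0235
grasp_force: 55.0
```

Gripped at 23.5 mm, which matches the handle. Next I lift the knife and swing it round to face the notch.

Run:
```python
from h import *
print(get_obs()['qpos'].round(0));go((.56,-.12,.13),35);go((.596,-.021,.13),105.5)
```

```text
[  32.   20.  -15.  109.    6.   52. -112.]
[-0.038, -0.2957, -0.4109, -0.0006, 0.0002, -0.3897]
[-0.1299, -0.6346, -0.4103, -0.0008, -0.0002, -0.7814]
```

Emit:
servo_tool([
  [[0,0,-0.3,0,0,0,0],[0,0,-0.41,0,0,0,0],[0,0,-0.41,0,0,0,0],[-0.04,-0.3,-0.41,0,0,-0.39,0],[-0.04,-0.3,-0.41,0,0,-0.39,0],[-0.04,-0.3,-0.41,0,0,-0.39,0],[-0.04,-0.3,-0.41,0,0,-0.39,0],[-0.04,-0.3,-0.41,0,0,-0.39,0],[-0.04,-0.3,-0.41,0,0,-0.39,0],[-0.04,-0.3,-0.41,0,0,-0.39,0],[-0.04,-0.3,-0.41,0,0,-0.39,0],[-0.04,-0.3,-0.41,0,0,-0.39,0]],
])

```text
time_s: 3.68
tool_pos: [0.5597, -0.1183, 0.1288]
tool_rot: [-179.8, 0.0, 29.7]
force: [0.9, -0.3, -1.9]
grip_width: 0.0233
grasp_force: 55.0
```

Run:
```python
from h import *
go((.596,-.021,.13),105.5)
```

```text
[0.2657, -0.2219, -0.0034, -0.001, -0.0005, -0.4213]
```

Emit:
servo_tool([
  [[0.266,-0.222,0,-0.001,-0.0005,-0.42,0],[0.266,-0.222,0,-0.001,-0.0005,-0.42,0],[0.266,-0.222,0,-0.001,-0.0005,-0.42,0],[0.266,-0.222,0,-0.001,-0.0005,-0.42,0],[0.266,-0.222,0,-0.001,-0.0005,-0.42,0],[0.266,-0.222,0,-0.001,-0.0005,-0.42,0],[0.266,-0.222,0,-0.001,-0.0005,-0.42,0],[0.266,-0.222,0,-0.001,-0.0005,-0.42,0],[0.266,-0.222,0,-0.001,-0.0005,-0.42,0],[0.266,-0.222,0,-0.001,-0.0005,-0.42,0],[0.266,-0.222,0,-0.001,-0.0005,-0.42,0],[0.266,-0.222,0,-0.001,-0.0005,-0.42,0]],
])

```text
time_s: 4.68
tool_pos: [0.5966, -0.0214, 0.129]
tool_rot: [-180.0, -0.0, 105.0]
force: [0.3, 0.1, -1.5]
grip_width: 0.0237
grasp_force: 55.0
```

Run:
```python
from h import *
o=get_obs();print(o['tool_pos'],o['tool_rot'],o['qpos'].round(0))
c=cam('wrist');save('w2.png',c['frame'])
P=cloud(c);z=P[...,2];d=c['depth']>.03
p0=o['tool_pos']
# lid top
n,l,s,ce=cv2.connectedComponentsWithStats((d&(z>.052)&(z<.072)).astype(np.uint8))
for i in range(1,n):
    if s[i,4]>800:
      p=P[l==i];r=cv2.minAreaRect((p[:,:2]*1000).astype(np.float32));print(s[i],r,cv2.boxPoints(r).round(1).tolist(),np.median(p[:,2]))
n,l,s,ce=cv2.connectedComponentsWithStats((d&(z>.125)&(z<.16)).astype(np.uint8))
for i in range(1,n):
    if s[i,4]>300:
      p=P[l==i];q=R.from_euler('xyz',o['tool_rot'],degrees=True).inv().apply(p-p0)
      print(s[i],'tool',q.min(0),q.max(0));b=q[(q[:,0]>.03)]
      for a in np.arange(.02,.11,.01):
        k=(abs(q[:,0]-a)<.004)
        if k.sum()>5: print(a.round(2),q[k].mean(0).round(4))
c=cam('top');P=cloud(c)
save('s2.png',cam('scene')['frame'])
```

```text
[ 0.59663808 -0.02139992  0.12895977] [-1.79998311e+02 -3.80115465e-03  1.05000085e+02] [ 33.  20. -41.  96.  14.  68.   4.]
[ 212   38   97  206 9620] tool [ 0.00601837 -0.02297805 -0.03103035] [ 0.10028931  0.02146629 -0.00074087]
0.02 [ 0.0201 -0.0011 -0.0164]
0.03 [ 0.03   -0.0011 -0.0131]
0.04 [ 0.04   -0.0011 -0.0131]
0.05 [ 0.05   -0.0012 -0.0131]
0.06 [ 0.0599 -0.0014 -0.0131]
0.07 [ 0.0701 -0.0013 -0.0132]
0.08 [ 0.08   -0.0013 -0.0132]
0.09 [ 0.09   -0.0014 -0.0132]
0.1 [ 0.098  -0.0015 -0.0132]
[ 234  274   52   27 1259] tool [-0.02598856 -0.01331628 -0.02834606] [-0.00798162  0.01151446 -0.02039882]
```

View pics/w2.png

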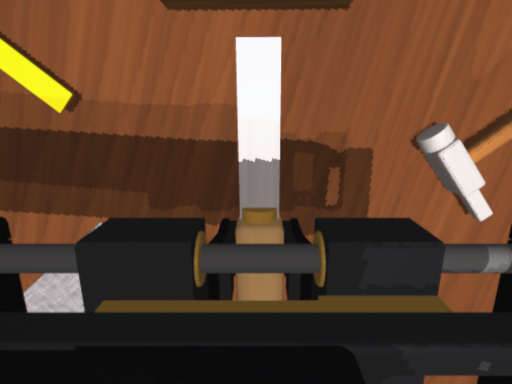

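View pics/s2.png

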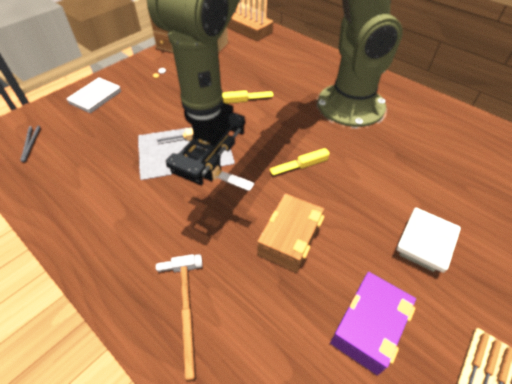

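The wrist view shows the level blade from (258,40) to (258,210), with its tip short of the case front at the top edge of the picture. The scene view shows the knife at (235,182) pointing at the wooden case (290,230). I drop to notch height.

Run:
```python
from h import *
go((.592,-.006,.033),105.5)
```

```text
[0.0539, -0.0026, 0.3207, 0.0001, 0.0001, -0.004]
```

Emit:
servo_tool([
  [[0.05,-0.003,0.31,0,0,-0.003,0],[0.05,-0.003,0.31,0,0,-0.003,0],[0.05,-0.003,0.31,0,0,-0.003,0],[0.05,-0.003,0.321,0,0,-0.003,0],[0.05,-0.003,0.321,0,0,-0.003,0],[0.05,-0.003,0.321,0,0,-0.003,0]],
])

```text
time_s: 5.33
tool_pos: [0.5943, -0.0073, 0.0352]
tool_rot: [179.8, 0.1, 105.4]
force: [-0.0, 0.0, -1.0]
grip_width: 0.0232
grasp_force: 55.0
```

Run:
```python
from h import *
o=get_obs();print(o['tool_pos'],o['tool_rot'])
c=cam('wrist');save('w3.png',c['frame'])
P=cloud(c);q=R.from_euler('xyz',o['tool_rot'],degrees=True).inv().apply((P-o['tool_pos']).reshape(-1,3)).reshape(P.shape)
z=P[...,2];m=(c['depth']>.03)&(z>.054)&(z<.072)&(q[...,0]>.09)
print(m.sum(),q[m].min(0) if m.any() else '',q[m].max(0) if m.any() else '')
# front edge line of lid (tool x as function of tool y)
for a in np.arange(-.08,.09,.02):
    k=m&(abs(q[...,1]-a)<.006)
    if k.sum()>3: print(a.round(2),q[k][:,0].min().round(4),np.median(z[k]).round(4))
go((.5774,.0464,.033),105.5)
```

```text
[ 0.59428989 -0.00730416  0.03521787] [1.79774841e+02 9.34423569e-02 1.05406579e+02]
0  
[0.1881, -0.0077, 0.0084, 0.0015, 0.0007, -0.0005]
```

Emit:
servo_tool([
  [[0.03,-0.007,0.008,0.001,0,0,0],[0.06,-0.007,0.008,0.001,0,0,0],[0.09,-0.007,0.008,0.001,0,0,0],[0.11,-0.007,0.008,0.001,0,0,0],[0.13,-0.007,0.008,0.001,0,0,0],[0.145,-0.007,0.008,0.001,0,0,0],[0.15,-0.007,0.008,0.001,0,0,0],[0.15,-0.007,0.008,0.001,0,0,0]],
])

```text
time_s: 6.05
tool_pos: [0.5783, 0.0363, 0.0308]
tool_rot: [-179.9, 0.0, 105.5]
force: [0.8, -0.1, -0.4]
grip_width: 0.0235
grasp_force: 55.0
```

Run:
```python
from h import *
o=get_obs();print(o['tool_pos'],o['tool_rot'],o['force'])
c=cam('wrist');f=c['frame']
s=cam('scene');save('s3.png',np.hstack([cv2.resize(f[0:220,130:390],None,fx=1.5,fy=1.5),cv2.resize(s['frame'][150:260,190:380],None,fx=2.1,fy=3,interpolation=3)[:330]]))
go((.5774,.0464,.033),105.5)
```

```text
[0.57834206 0.0363022  0.03079124] [-1.79874492e+02  2.97072207e-02  1.05498085e+02] [ 0.75994268 -0.07690761 -0.43227624]
[0.0366, 0.006, -0.0076, -0.0007, 0.0003, -0.0004]
```

View pics/s3.png

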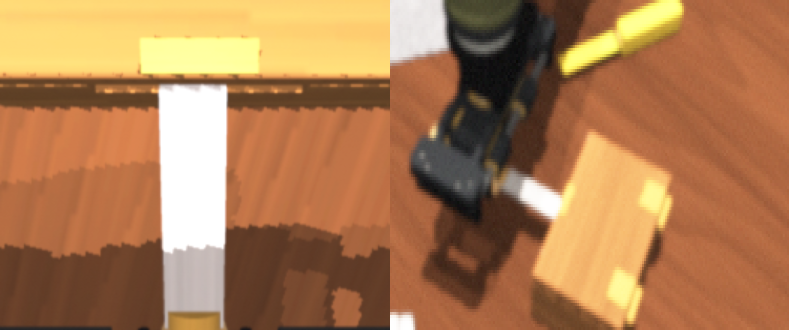

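The blade is through the middle of the notch below the brass strip, with almost no force. I push it 10 mm deeper and start to lift.

Emit:
servo_tool([
  [[0.018,0.003,-0.008,0,0,0,0],[0.036,0.005,-0.01,0,0,0,0],[0.036,0.005,-0.016,0,0,0,0],[0.036,0.005,-0.022,0,0,0,0],[0.036,0.005,-0.03,0,0,0,0],[0.037,0.005,-0.045,0,0,0,0],[0.039,0.005,-0.06,0,0,0,0],[0.04,0.005,-0.068,0,0,0,0],[0.04,0.005,-0.068,0,0,0,0]],
], grip_force=60)

```text
time_s: 6.9
tool_pos: [0.5767, 0.0477, 0.0517]
tool_rot: [-179.9, 0.1, 105.5]
force: [-0.4, 1.0, -3.4]
grip_width: 0.0237
grasp_force: 60.0
```

```bash
cat > chk.py <<'E'
from h import *
o=get_obs();print(o['tool_pos'].round(4),o['tool_rot'].round(1),o['force'].round(1),o['wrist_torque'].round(2),o['time_s'])
Rt=R.from_euler('xyz',o['tool_rot'],degrees=True)
c=cam('wrist');P=cloud(c);q=Rt.inv().apply((P-o['tool_pos']).reshape(-1,3)).reshape(P.shape)
m=(c['depth']>.03)&(abs(q[...,1]+.0012)<.004)&(q[...,2]<.02)&(q[...,2]>-.05)
for a in np.arange(.02,.1,.01):
    k=m&(abs(q[...,0]-a)<.004)
    if k.sum(): print('blade',a.round(2),np.median(q[k][:,2]).round(4),end=' ')
print()
# lid angle from top and scene cams: points in case frame
xc=np.array([-.267,.964,0]);yc=np.array([-.964,-.267,0]);n=np.array([.556,.1235,0])
for nm in ('top','scene'):
    s=cam(nm);Q=cloud(s)-n;X=Q@xc;Y=Q@yc;Z=Q[...,2]
    for lo,hi in ((-.07,-.035),(.035,.07)):
        k=(s['depth']>0)&(Y>lo)&(Y<hi)&(X>-.05)&(X<.2)&(Z>.04)&(Z<.2)
        if k.sum()>30:
            x,z=X[k],Z[k];d=np.linalg.svd(np.c_[x-x.mean(),z-z.mean()],full_matrices=False)[2][0]
            i=z.argmax();print(nm,k.sum(),'angle',np.degrees(np.arctan2(-d[1],d[0])).round(1),'x',x.min().round(3),x.max().round(3),'highest',x[i].round(3),z[i].round(3))
E
python3 chk.py
```

```text
[0.5767 0.0477 0.0517] [-1.799e+02  1.000e-01  1.055e+02] [-0.4  1.  -3.4] [-0.02 -0.01  0.  ] 6.9
blade 0.02 -0.0191 blade 0.03 -0.0129 blade 0.04 -0.0129 blade 0.05 -0.013 blade 0.06 -0.0129 blade 0.07 -0.013 blade 0.08 -0.0146 blade 0.09 -0.0276 
top 603 angle 6.4 x 0.0 0.107 highest 0.009 0.082
top 622 angle 6.1 x -0.0 0.107 highest 0.004 0.081
scene 814 angle 25.2 x -0.05 0.108 highest -0.049 0.167
scene 599 angle 25.7 x -0.05 0.108 highest -0.046 0.165
```

Emit:
servo_tool([
  [[0.005,0,-0.022,0,0,0,0],[0.012,0,-0.044,0,0,0,0],[0.02,0,-0.065,0,0,0,0],[0.031,0,-0.085,0,0,0,0],[0.043,0,-0.104,0,0,0,0],[0.057,0,-0.122,0,0,0,0],[0.072,0,-0.139,0,0,0,0],[0.089,0,-0.154,0,0,0,0],[0.107,0,-0.168,0,0,0,0],[0.126,0,-0.18,0,0,0,0],[0.126,0,-0.18,0,0,0,0]],
])

```text
time_s: 7.97
tool_pos: [0.5669, 0.0868, 0.1064]
tool_rot: [-180.0, -0.0, 105.6]
force: [0.0, 0.5, -1.8]
grip_width: 0.024
grasp_force: 60.0
```

```bash
python3 chk.py
```

```text
[0.5669 0.0868 0.1064] [-180.    -0.   105.6] [ 0.   0.5 -1.8] [-0.04 -0.12 -0.01] 7.9667
blade 0.02 -0.0195 blade 0.03 -0.0131 blade 0.04 -0.0132 blade 0.05 -0.0131 blade 0.06 -0.0131 blade 0.07 -0.0132 blade 0.08 -0.0132 blade 0.09 -0.0141 
top 210 angle 59.7 x 0.059 0.111 highest 0.059 0.145
top 307 angle 60.4 x 0.05 0.111 highest 0.061 0.146
scene 750 angle 50.9 x -0.05 0.112 highest -0.05 0.2
scene 475 angle 53.8 x -0.013 0.112 highest -0.001 0.2
```

Emit:
servo_tool([
  [[0.016,0,-0.008,0,0,0,0],[0.038,0,-0.017,0,0,0,0],[0.06,0,-0.024,0,0,0,0],[0.082,0,-0.029,0,0,0,0],[0.105,0,-0.032,0,0,0,0],[0.128,0,-0.033,0,0,0,0],[0.151,0,-0.032,0,0,0,0],[0.173,0,-0.029,0,0,0,0],[0.19,0,-0.025,0,0,0,0],[0.203,0,-0.021,0,0,0,0],[0.209,0,-0.02,0,0,0,0],[0.209,0,-0.02,0,0,0,0]],
])

```text
time_s: 9.12
tool_pos: [0.5497, 0.1457, 0.1108]
tool_rot: [-179.9, -0.0, 105.5]
force: [0.1, -0.3, -1.3]
grip_width: 0.0236
grasp_force: 60.0
```

```bash
python3 chk.py
```

```text
[0.5497 0.1457 0.1108] [-179.9   -0.   105.5] [ 0.1 -0.3 -1.3] [ 0.04 -0.14  0.01] 9.1167
blade 0.02 -0.0194 blade 0.03 -0.0131 blade 0.04 -0.0132 blade 0.05 -0.0132 blade 0.06 -0.0131 blade 0.07 -0.0131 blade 0.08 -0.0133 blade 0.09 -0.0132 
top 36 angle 86.8 x -0.016 0.001 highest -0.006 0.2
scene 481 angle -50.2 x -0.013 0.143 highest 0.056 0.2
scene 251 angle 106.2 x 0.033 0.143 highest 0.053 0.2
```

Emit:
servo_tool([
  [[0.004,0,0.001,0,0,0,0],[0.007,0,0.002,0,0,0,0],[0.01,0,0.003,0,0,0,0],[0.013,0,0.004,0,0,0,0],[0.013,0,0.004,0,0,0,0]],
])

```text
time_s: 9.68
tool_pos: [0.549, 0.1482, 0.1098]
tool_rot: [-179.9, 0.0, 105.4]
force: [0.4, -2.3, -1.4]
grip_width: 0.0239
grasp_force: 60.0
```

```bash
python3 chk.py
```

```text
[0.549  0.1482 0.1098] [-179.9    0.   105.4] [ 0.4 -2.3 -1.4] [-0.3  -0.19  0.02] 9.6833
blade 0.02 -0.0192 blade 0.03 -0.0131 blade 0.04 -0.0132 blade 0.05 -0.0132 blade 0.06 -0.0132 blade 0.07 -0.0131 blade 0.08 -0.0133 blade 0.09 -0.0133 
top 52 angle 87.4 x -0.013 0.005 highest -0.003 0.2
scene 533 angle 126.4 x -0.012 0.146 highest 0.055 0.2
scene 277 angle 102.7 x 0.038 0.146 highest 0.058 0.2
```

Emit:
servo_tool([
  [[0.005,0,0.002,0,0,0,0],[0.01,0,0.003,0,0,0,0],[0.013,0,0.004,0,0,0,0],[0.013,0,0.004,0,0,0,0]],
])

```text
time_s: 10.17
tool_pos: [0.549, 0.1488, 0.1092]
tool_rot: [-179.9, 0.3, 105.3]
force: [-0.9, -8.5, 4.0]
grip_width: 0.0236
grasp_force: 60.0
```

At the stop: force rose to 9 N with almost no motion, at a computed angle of about 110°. I back off and check.

Emit:
servo_tool([
  [[-0.05,0,-0.005,0,0,0,0],[-0.15,0,-0.02,0,0,0,0],[-0.25,0,-0.05,0,0,0,0],[-0.37,0,-0.08,0,0,0,0],[-0.48,0,-0.1,0,0,0,0],[-0.58,0,-0.12,0,0,0,0],[-0.58,0,-0.12,0,0,0,0],[-0.58,0,-0.12,0,0,0,0]],
])

```text
time_s: 10.83
tool_pos: [0.5951, -0.0175, 0.1449]
tool_rot: [-179.9, 0.0, 105.2]
force: [0.1, 0.9, -1.6]
grip_width: 0.0235
grasp_force: 60.0
```

Run:
```python
from h import *
xc=np.array([-.267,.964,0]);yc=np.array([-.964,-.267,0]);n=np.array([.556,.1235,0])
s=cam('scene');save('s4.png',s['frame'][120:320,180:440],2.5)
t=cam('top')
for nm,s in (('scene',s),('top',t)):
  Q=cloud(s)-n;X=Q@xc;Y=Q@yc;Z=Q[...,2]
  k=(s['depth']>0)&(abs(Y)<.07)&(X>.06)&(X<.2)&(Z>.07)&(Z<.18);x,z=X[k],Z[k]
  for a in np.arange(.07,.16,.01):
    j=abs(z-a)<.005
    if j.sum()>3:print(nm,a.round(2),x[j].min().round(4),np.median(x[j]).round(4),x[j].max().round(4))
go((.558,-.11,.14),35);go((.5182,-.1989,.14),-35.2)
```

```text
scene 0.07 0.1076 0.109 0.11
scene 0.08 0.1098 0.1116 0.1137
scene 0.09 0.113 0.1153 0.1174
scene 0.1 0.1165 0.1191 0.121
scene 0.11 0.1205 0.1226 0.1248
scene 0.12 0.1244 0.1262 0.1282
scene 0.13 0.1279 0.13 0.1321
scene 0.14 0.1316 0.1401 0.1474
scene 0.15 0.1354 0.1369 0.1428
top 0.07 0.106 0.1082 0.1114
top 0.08 0.1069 0.1108 0.1145
top 0.09 0.1113 0.1146 0.1172
top 0.1 0.1148 0.1182 0.1215
top 0.11 0.1185 0.1217 0.1248
top 0.12 0.1219 0.1254 0.1286
top 0.13 0.1255 0.1292 0.1322
top 0.14 0.1296 0.1375 0.1472
top 0.15 0.1332 0.1351 0.1398
[-0.2769, -0.202, 0.0155, -0.0008, 0.0001, 0.3918]
[-0.527, -0.4091, 0.0156, -0.0008, 0.0006, 0.7818]
```

View pics/s4.png

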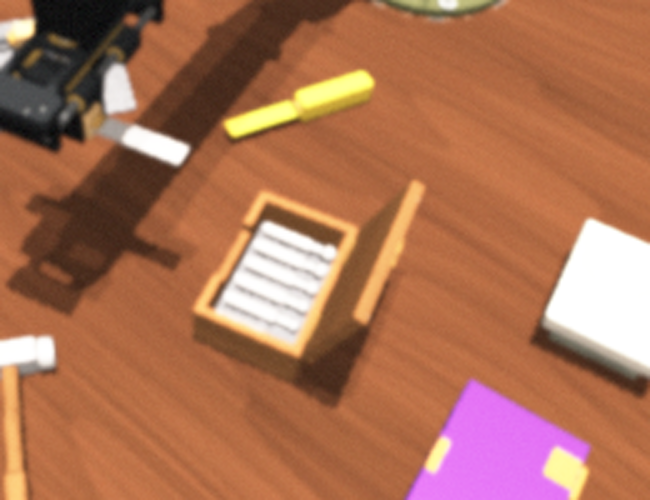

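The case is open with the lid leaning back (edge at (418,185) in the crop). The fitted slope gives 110.2° = 1.92 rad, which is the stop. Now the knife goes back to the mat.

Emit:
servo_tool([
  [[-0.277,-0.2,0.015,0,0,0.39,0],[-0.277,-0.2,0.015,0,0,0.39,0],[-0.277,-0.2,0.015,0,0,0.39,0],[-0.277,-0.2,0.015,0,0,0.39,0],[-0.277,-0.2,0.015,0,0,0.39,0],[-0.277,-0.2,0.015,0,0,0.39,0],[-0.277,-0.2,0.015,0,0,0.39,0],[-0.277,-0.2,0.015,0,0,0.39,0],[-0.277,-0.2,0.015,0,0,0.39,0],[-0.277,-0.2,0.015,0,0,0.39,0]],
])

```text
time_s: 11.77
tool_pos: [0.5587, -0.1088, 0.1402]
tool_rot: [-179.9, 0.1, 35.1]
force: [0.5, -0.4, -1.1]
grip_width: 0.0234
grasp_force: 60.0
```

Run:
```python
from h import *
go((.5182,-.1989,.14),-35.2)
```

```text
[-0.2833, 0.168, 0.0011, 0.0, 0.0007, 0.3907]
```

Emit:
servo_tool([
  [[-0.283,0.168,0,0,0.0007,0.39,0],[-0.283,0.168,0,0,0.0007,0.39,0],[-0.283,0.168,0,0,0.0007,0.39,0],[-0.283,0.168,0,0,0.0007,0.39,0],[-0.283,0.168,0,0,0.0007,0.39,0],[-0.283,0.168,0,0,0.0007,0.39,0],[-0.283,0.168,0,0,0.0007,0.39,0],[-0.283,0.168,0,0,0.0007,0.39,0],[-0.283,0.168,0,0,0.0007,0.39,0],[-0.283,0.168,0,0,0.0007,0.39,0],[-0.283,0.168,0,0,0.0007,0.39,0],[-0.283,0.168,0,0,0.0007,0.39,0]],
])

```text
time_s: 12.77
tool_pos: [0.5188, -0.1997, 0.1405]
tool_rot: [180.0, -0.0, -34.6]
force: [-0.4, 0.4, -1.9]
grip_width: 0.0237
grasp_force: 60.0
```

Run:
```python
from h import *
go((.5182,-.1989,.03),-35.2)
```

```text
[-0.0034, -0.0012, 0.3682, 0.0001, -0.0001, 0.0033]
```

Emit:
servo_tool([
  [[-0.003,-0.001,0.1,0,0,0.003,0],[-0.003,-0.001,0.2,0,0,0.003,0],[-0.003,-0.001,0.3,0,0,0.003,0],[-0.003,-0.001,0.37,0,0,0.003,0],[-0.003,-0.001,0.37,0,0,0.003,0],[-0.003,-0.001,0.37,0,0,0.003,0]],
])

```text
time_s: 13.27
tool_pos: [0.5172, -0.1999, 0.0289]
tool_rot: [180.0, 0.1, -35.3]
force: [0.6, 0.5, -0.8]
grip_width: 0.0234
grasp_force: 60.0
```

Run:
```python
from h import *
print(get_obs()['tool_pos']);go((.5182,-.1989,.0075),-35.2)
```

```text
[ 0.51724648 -0.19991797  0.02885047]
[0.0008, -0.0047, 0.0712, 0.0003, 0.0007, -0.0007]
```

Emit:
servo_tool([
  [[0,-0.004,0.03,0,0,0,0],[0,-0.004,0.06,0,0,0,0],[0,-0.004,0.07,0,0,0,0],[0,-0.004,0.073,0,0,0,0],[0,-0.004,0.073,0,0,0,0]],
])

```text
time_s: 13.68
tool_pos: [0.5186, -0.2002, 0.0078]
tool_rot: [179.9, -0.0, -35.5]
force: [-0.5, -0.7, -1.3]
grip_width: 0.0234
grasp_force: 60.0
```

Emit:
servo_tool([
  [[0,0,0.004,0,0,0,0],[0,0,0.004,0,0,0,0],[0,0,0.004,0,0,0,0],[0,0,0.004,0,0,0,0.6],[0,0,0.004,0,0,0,0.6],[0,0,0.004,0,0,0,0.6],[0,0,0.004,0,0,0,0.6],[0,0,-0.05,0,0,0,0.6],[0,0,-0.15,0,0,0,0.6],[0,0,-0.25,0,0,0,0.6],[0,0,-0.35,0,0,0,0.6],[0,0,-0.45,0,0,0,0.6]],
])

```text
time_s: 14.68
tool_pos: [0.5184, -0.1999, 0.1442]
tool_rot: [180.0, -0.0, -35.5]
force: [0.8, 0.8, -0.3]
grip_width: 0.052
grasp_force: 0.0
```

Emit:
servo_tool([
  [[-0.3,0.3,-0.2,0,0,0,0.6],[-0.5,0.4,-0.2,0,0,0,0.6],[-0.5,0.4,-0.2,0,0,0,0.6],[-0.5,0.4,-0.2,0,0,0,0.6],[-0.5,0.4,-0.2,0,0,0,0.6],[-0.5,0.4,-0.2,0,0,0,0.6],[-0.5,0.4,-0.2,0,0,0,0.6]],
])

```text
time_s: 15.27
tool_pos: [0.326, -0.2112, 0.2039]
tool_rot: [179.9, -0.2, -35.6]
force: [0.2, -0.3, -0.3]
grip_width: 0.0522
grasp_force: 0.0
```

Run:
```python
from h import *
o=get_obs();print(o['tool_pos'],o['time_s'])
c=cam('top');save('t5.png',c['frame'],1.5)
P=cloud(c);z=P[...,2];v,u=np.mgrid[0:384,0:512]
m0=(c['depth']>0)&(u>305)&(u<430)&(v>120)&(v<250)
n,l,s,ce=cv2.connectedComponentsWithStats((m0&(z>.010)&(z<.05)).astype(np.uint8))
for i in range(1,n):
    if s[i,4]>80:
      p=P[l==i];print(s[i],cv2.minAreaRect((p[:,:2]*1000).astype(np.float32)),np.median(p[:,2]))
```

```text
[ 0.32604526 -0.21123733  0.20388707] 15.2667
[330 148  47  61 650] ((529.5057983398438, -207.44361877441406), (24.269136428833008, 175.65428161621094), 54.74237060546875) 0.02831778831806986
[357 169  44  61 540] ((480.0600280761719, -272.8304443359375), (24.761730194091797, 174.9414520263672), 57.41095733642578) 0.030053156521206936
```

View pics/t5.png

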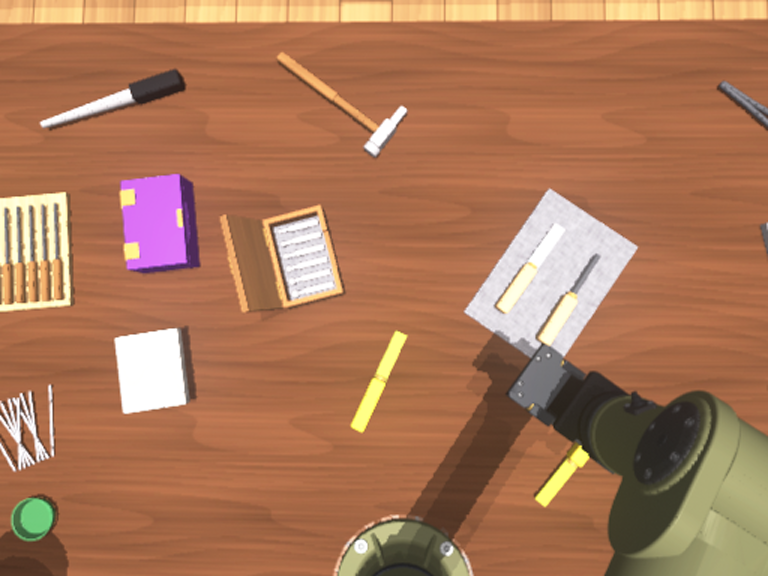

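The picture shows the knife flat on the mat at (530,268), within half a millimetre of where it started, and the file unmoved at (570,300). The lid is open at (250,262), everything else is in place, and the arm is clear.

```bash
python3 -c "
from cell import env
print(env.sign_off())"
```

```text
the job is handed in; nothing more can be done
None
```

The job is handed in: the knife alone opened the lid to its stop (about 1.92 rad by camera), and the knife lies flat on the mat, clear of the file; robot time was about 15 s of the 56 s allowed.

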